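Fit the lens to the up-looking inspection camera

TASK

Open the lens case by swinging its lid back past the balance point, so that it stays open by itself, and lift the lens out upright. Fit the lens, nose down, to the bayonet mount on top of the inspection camera: lugs into the two notches, press it down against the spring, turn it a quarter turn clockwise seen from above and let go, so that it springs up into its lock. Leave the case open, keep the lens from tipping over, and leave the other things on the bench where they are.

Things in the scene. Friction and masses are not known exactly. Their poses are not given: they have to be found in the camera images.
- case: Grey hinged case fixed to the bench, 100 mm deep (x), 170 wide (y), 114 high shut; origin: centre of its underside, -x its front (handle side), z up. Base rim 58 mm above the bench, dark foam inside 44 mm. The lens stands on its nose, 10 mm above the bench, in a round well centred 30 mm to -y. A black dust cap in a smaller well on the +y side is fixed and not needed.
- lid (a joint): The case's lid (56 mm high, 0.25 kg), hinged along the top of the rear wall: 0 shut, grows as it opens up and back, stop at 1.9 rad. It balances at about 1.0 rad: let go short of that it falls shut; past it, it falls back to the stop and stays there. No latch.
- lid_bar (a point): Middle of the round steel grip bar at the lid's front: 10 mm thick, along the case's y, straight and free over 68 mm, centre 34 mm in front of the lid's front face; shut, it is 92 mm above the bench, 22 mm below the lid's top. It swings with the lid about the hinge line at 138 mm radius.
- lid_hinge (a point): Point on the hinge line at the middle of the case's width: 50 mm behind the case's centre, 58 mm above the bench; the hinge line is the case's y.
- lens: Camera lens, 96 mm long, 0.24 kg, standing on its nose; origin: centre of the nose's underside, z up its axis. Heights: tapered nose and bright 44 mm spigot 0-26 mm, flange 62 mm wide 26-32, black barrel 52 wide 32-52, grip ring 52-88, front rim 53 wide to 96. Two steel lugs on the spigot, at +x and -x, height 8-13 mm, 9 mm wide, reach 28 mm from the axis; either fits either notch.
- lens_grip (a point): On the lens's axis, 72 mm above its nose's underside: middle of the ribbed black grip ring, 56 mm wide, which is the place to grip.
- lens_screw (a point): Small steel locking screw that sticks out of the lens's barrel to 39 mm from the axis, 43 mm above the nose's underside, directly above one of the two lugs (lens +x).
- camera: Up-looking inspection camera: grey box 92 x 92 x 62 mm fixed to the bench, bright 85 mm mount ring on top to 70 mm height; origin: centre of its underside, axes as point mount. In the ring's 48 mm bore lies a sprung plate: the lens's nose meets it 14 mm below the ring's top; it gives way under 4 N plus 1 N per mm, over about 11 mm.
- mount (a point): Centre of the ring's top, z up, x through the two entry notches (at +x and -x, 38 degrees wide, to 31 mm from the axis, dark line beside each). The lens can turn once its nose is 21 to 25 mm below this point; only clockwise seen from above, to a stop near 97 degrees. Let go 83 to 97 degrees round, it springs up and locks: nose 17 mm below, lens x along mount y. Let go sooner: nose 21 mm below, not locked.
- tape: Bystander: roll of amber tape, 95 mm across, 19 mm high, lying flat; origin under its centre.
- calculator: Bystander: black desk calculator, 118 x 72 x 14 mm; origin under its centre.
- solder_spool: Bystander: spool of solder wire, 53 mm across, 40 mm high; origin under its centre.
- loupe: Bystander: small black eye loupe, 38 mm across, 28 mm high; origin under its centre. Not the lens.
- grease_jar: Bystander: white jar with black cap, 38 mm across, 40 mm high; origin under its centre.
- tweezers: Bystander: steel tweezers, 120 mm long, lying flat; origin under their centre.
- strip_a: Bystander: strip of small parts, 150 x 20 x 9 mm; origin under its centre.
- strip_d: Bystander: second strip of small parts, 150 x 20 x 9 mm; origin under its centre.

How it is judged (in metres and radians):
On the way, in this order (a step that is already met when the one before it is completed fails the run):
1. the lid is open past its balance point and stays open by itself (value of joint lid above 1.5 rad and contact force between the fingers and case below 0.1 N), for 0.2 s.
2. the lens is lifted out, clear of the case (z of lens in the frame of case above 0.062 m), for 0.1 s.
3. the lens stands in the mount with its lugs in the notches (z of lens in the frame of mount below -0.01 m and horizontal distance between lens and mount below 0.005 m and angle between the x axis of lens and the x axis of mount, either way round below 0.3 rad), for 0.05 s.
At the end, for the whole second after the job is handed in: The lens stands upright in the mount, locked: its axis within 4 mm of the mount's, its lugs' line a quarter turn from the notches (within 0.25 rad), sprung up so that its nose is 14.5 to 19.5 mm below the ring's top, at rest; the case's lid is still open by more than 1.5 rad (horizontal distance between lens and mount below 0.004 m and z of lens in the frame of mount between -0.0195 and -0.0145 m and angle between the x axis of lens and the y axis of mount, either way round below 0.25 rad and angle between lens's own z axis and vertical below 0.09 rad and value of joint lid above 1.5 rad and linear speed of lens below 0.02 m/s); the robot touches nothing.
It fails at once if the lens tips over (more than 0.7 rad) (angle between lens's own z axis and vertical above 0.7 rad).
It fails at once if another thing on the bench is pushed more than 25 mm away (distance of any of tape, calculator, solder_spool, loupe, grease_jar, tweezers, strip_a, strip_d from where it was at the start of the episode above 0.025 m).
It also fails if it takes over 67 s, if anything falls off the work surface, if the arm or the gripper's body presses on something with over 40 N, if the wrist force passes 120 N, or if a joint passes its speed limit or range.

ROBOT

A 6-joint arm with a two-finger parallel gripper is mounted at the origin on a cart in front of the work surface, level with it; the furniture and walls round the work are solid. World frame = base frame: x ahead of the robot, y to its left, z up, the work surface at z = 0. Lengths are in mm, angles in rad, forces in N, time in s.
With the tool pointing down it reaches from about 350 to 775 mm from the base axis. Payload 7.3 kg.
Tool frame: the origin (TCP) lies midway between the tips of the shut fingers; the grasp point (between the pads) lies bot.tcp_to_grasp behind it (bot.tcp_to_grasp is the distance from the TCP to the grasp point, in mm); z points along the fingers, y is the direction in which the jaws open and shut (so a half turn about z gives the same grasp; the last joint's range is limited). The gripper opens to 92 mm and grips with 3 to 60 N. Pads are 19 mm wide; open, the fingers measure 130 mm over their backs; the gripper's body (75 mm by 190 mm) begins 47 mm behind the grasp point.
Start: joints at [-1.458, 0.342, 1.524, -0, 1.275, -0.146], TCP at [134.38, -507.53, 226.741] pointing down, gripper open.
Joint ranges: [-2.53, 2.53], [-0.77, 2.02], [0.04, 2.7], [-1, 4.14], [0.28, 2.66], [-3.11, 3.11]. Speed limits (rad/s): [2.57, 2.57, 3.14, 3.14, 3.14, 3.14].

INTERFACE

Orientations are given as [roll, pitch, yaw] about the fixed x, y, z axes, in that order (R = Rz(yaw) Ry(pitch) Rx(roll)).
In Python, from plant import bot gives the robot as it stands.
- The arm moves only by the shell command python3 -m inch 'ROWS'. ROWS is JSON, one flat list of numbers, 7 for each row, row after row: the shift along the world's x, y, z in cm, then the turn, a rotation vector about the world's x, y, z in degrees, then the gripper command: -1 is shut, 1 is fully open, values between are in proportion. In form: [tx, ty, tz, ax, ay, az, fingers, tx, ty, tz, ax, ay, az, fingers, ...]. A call has exactly 5 rows; each row is the pose to reach, as a shift and turn from the pose measured when the call began; what a row does not reach only later rows make up. A row lasts 1/10 s, in which the tool goes at most 50 mm and 8.59 degrees, less where a joint would pass 70% of its speed; a pose out of reach is approached as far as the arm can. A call with a gripper value outside its range is refused whole. The fingers move at their own pace and stop on an object; the grip force is fixed at half the most. Time passes only in rows, so rows that repeat a pose let the fingers close, or fill a call up. It gives the time, the measured TCP pose, the force and the opening at its end, in the units of the state.
- bot.get_obs(): the state, without advancing time (a new reading comes with each control period).
- bot.capture(name): name is "scene" or "top"; returns the picture (420x560x3 uint8, red, green, blue); there is no depth.
- bot.calibration(name): a dict with "fx", "fy", "cx", "cy" (pixels), "cam_to_world" (4x4, takes a point from camera to world coordinates). Camera axes: x right, y down, z forward; pixel columns grow to the right and rows downward; lengths in mm; the calibration is good to about 2 mm. A picture is of the moment at which its call begins. calibration takes no time and is no camera call.
- bot.close_job(): hands the job in, once; it reports no verdict.
The state is a dict: "time": time; "joint_positions": joint angles; "dq": joint speeds; "tau": joint torques, N m; "tool_pos": TCP position; "tcp_rot": TCP orientation; "contact_force": force on the tool from outside, world axes, zero at the start; "moment": the same for the moment, N m; "grip_width": finger opening in mm.
Only numpy, scipy, OpenCV 4.12 (cv2) and the standard library are available. Lean on these libraries where they do the work, as an engineer would, in place of code of your own. Each camera call takes 0.05 s, during which the arm holds its last target.

## Working session

There is one attempt and no reset: what is moved stays moved. The work goes in short steps, Python scripts to look and compute and a shell command to move; the robot and the scene stay as the last step left them, time stands still between calls to the robot, and variables do not carry over. Pictures are saved under pics/ and viewed, and the job is handed in when it is done.

```bash
ls; mkdir -p pics; python3 - <<'E'
from plant import bot
import cv2
print(bot.get_obs(), bot.tcp_to_grasp)
for n in("scene","top"):
    im=bot.capture(n); cv2.imwrite(f"pics/{n}0.png",im[:,:,::-1])
    print(n,bot.calibration(n))
E
```

```text
pics
{'time': 0.0, 'joint_positions': array([-1.45798031e+00,  3.42719392e-01,  1.52502970e+00,  2.32138588e-05,
        1.27540188e+00, -1.46002429e-01]), 'dq': array([-0.00092779, -0.00033289,  0.00062088,  0.0007154 ,  0.0012275 ,
       -0.00101761]), 'tau': array([-1.96921355e-03, -4.31250679e+01, -2.44222748e+01,  7.15678465e-02,
        5.58438292e-02, -1.33903059e-04]), 'tool_pos': array([ 134.3478642 , -507.0913597 ,  226.04227081]), 'tcp_rot': array([-3.14005415e+00, -2.48671870e-04,  2.58811481e-01]), 'contact_force': array([-0.90964727,  0.36600072,  0.52994912]), 'moment': array([-0.00987722,  0.08404429, -0.03065656]), 'grip_width': 91.70761882773353} 18.8
scene {'fx': 514.5739249089554, 'fy': 514.5739249089554, 'cx': 288.9750769131458, 'cy': 208.9596106992081, 'cam_to_world': array([[-4.93218823e-01, -4.04657314e-01,  7.70056914e-01,
        -7.99868077e+02],
       [-8.69899379e-01,  2.32690999e-01, -4.34890755e-01,
         7.48052505e+02],
       [-3.20358803e-03, -8.84368338e-01, -4.66778727e-01,
         9.00238269e+02],
       [ 0.00000000e+00,  0.00000000e+00,  0.00000000e+00,
         1.00000000e+00]])}
top {'fx': 495.021794540404, 'fy': 495.021794540404, 'cx': 278.18564730511997, 'cy': 202.61710199826229, 'cam_to_world': array([[-1.73787530e-02, -9.93113442e-01,  1.15860564e-01,
         3.94483208e+02],
       [-9.99607350e-01,  1.98049042e-02,  1.98219934e-02,
        -4.31193768e+01],
       [-2.19800955e-02, -1.15470589e-01, -9.93067681e-01,
         1.54614172e+03],
       [ 0.00000000e+00,  0.00000000e+00,  0.00000000e+00,
         1.00000000e+00]])}
```

View pics/scene0.png

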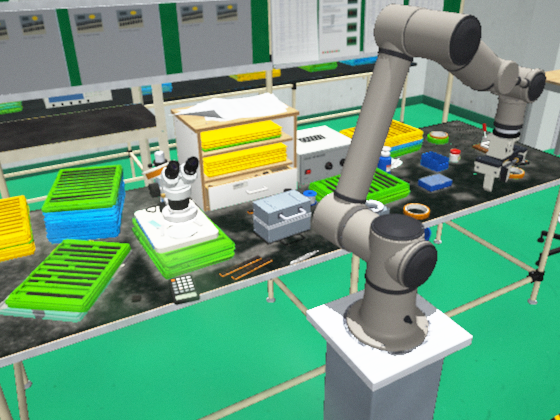

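View pics/top0.png

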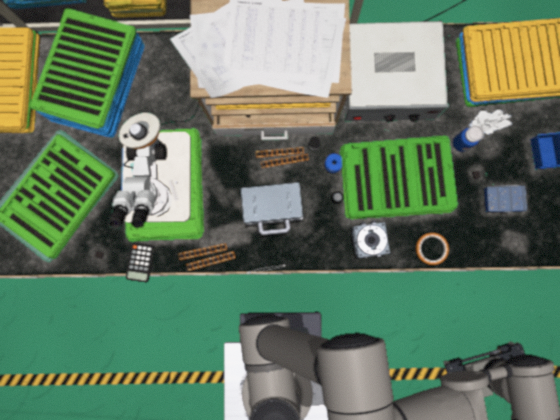

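The top view shows the case at about (272,203) with its bar at (274,229), and the inspection camera at about (371,239). The tape is at (432,248). I'll enlarge these areas.

```bash
cat > h.py <<'E'
import numpy as np, cv2
from plant import bot
def ray(n,u,v,z):
    c=bot.calibration(n);T=np.array(c["cam_to_world"])
    d=T[:3,:3]@np.array([(u-c["cx"])/c["fx"],(v-c["cy"])/c["fy"],1]);o=T[:3,3]
    return o+d*(z-o[2])/d[2]
def proj(n,p):
    c=bot.calibration(n);T=np.array(c["cam_to_world"])
    q=T[:3,:3].T@(np.array(p,float)-T[:3,3])
    return np.array([c["fx"]*q[0]/q[2]+c["cx"],c["fy"]*q[1]/q[2]+c["cy"]])
def crop(im,u0,v0,u1,v1,k,fn):
    cv2.imwrite(fn,cv2.resize(im[v0:v1,u0:u1],None,fx=k,fy=k,interpolation=cv2.INTER_CUBIC))
E
python3 - <<'E'
from h import *
im=cv2.imread("pics/top0.png")
crop(im,230,170,330,245,8,"pics/case.png")
crop(im,340,210,410,270,10,"pics/cam.png")
E
```

```text
(no output)
```

View pics/case.png

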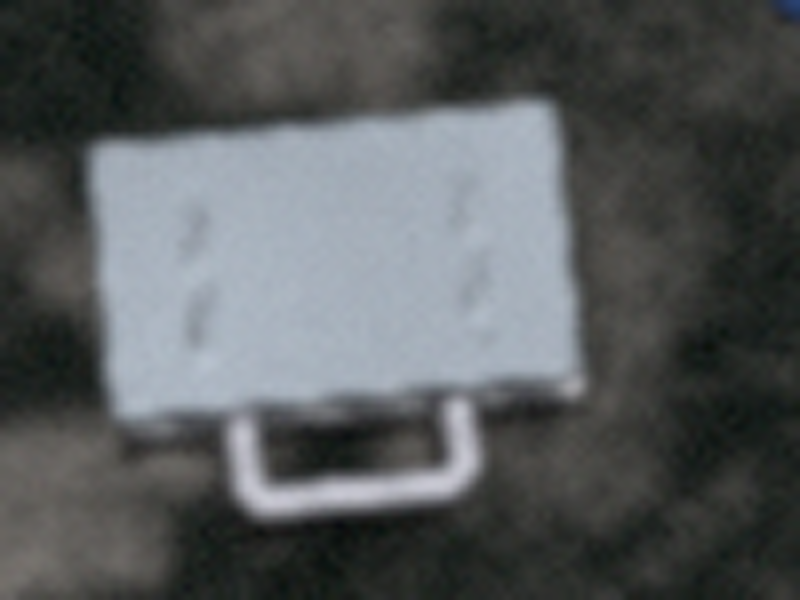

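View pics/cam.png

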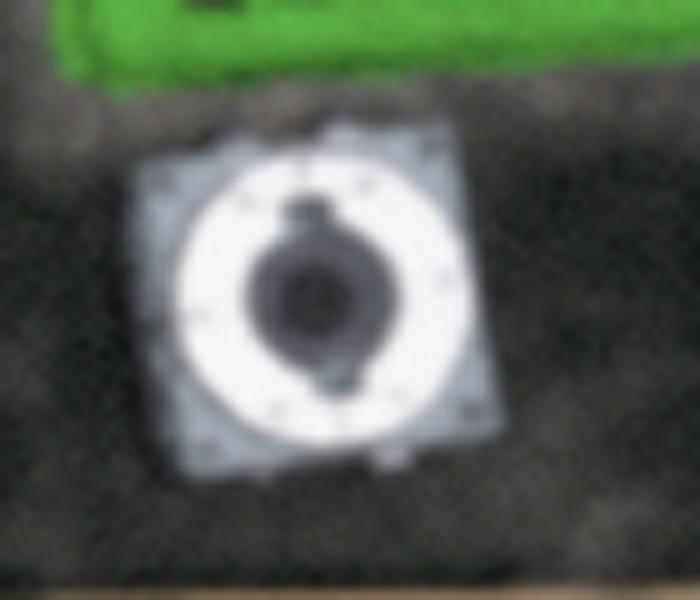

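```bash
python3 - <<'E'
from h import *
f=lambda x,k,o:(x+.5)/k-.5+o
P=[ray("top",f(a,8,230),f(b,8,170),114) for a,b in[(90,145),(555,100),(580,378),(115,418)]]
P=np.array(P);print(P.round(1)); c=P.mean(0);print("case",c, np.linalg.norm(P[0]-P[1]),np.linalg.norm(P[1]-P[2]))
e=P[0]-P[1]; e2=P[3]-P[2];print("yaw",[np.degrees(np.arctan2(-v[0],v[1])) for v in(e,e2)])
fx=P[0]+P[1]-P[2]-P[3];print("yaw2",np.degrees(np.arctan2(fx[1],fx[0])))
B=np.array([ray("top",f(a,8,230),f(b,8,170),92) for a,b in[(258,503),(455,482)]]);print("bar",B,B.mean(0))
im=cv2.imread("pics/top0.png")[210:270,340:410]
m=(im.min(2)>200).astype(np.uint8)
cs,_=cv2.findContours(m,cv2.RETR_EXTERNAL,cv2.CHAIN_APPROX_NONE)
cc=max(cs,key=len); el=cv2.fitEllipse(cc);print(el)
M=ray("top",el[0][0]+340,el[0][1]+210,70);print("mount",M)
N=[ray("top",f(a,10,340),f(b,10,210),70) for a,b in[(310,205),(338,382)]];print(N)
d=N[0]-N[1];print("notch yaw",np.degrees(np.arctan2(d[1],d[0])), (N[0]+N[1])/2)
N=np.array([ray("top",f(a,10,340),f(b,10,210),62) for a,b in[(135,165),(450,120),(505,432),(185,475)]])
print("box",N.mean(0)); 
for i in range(4):
  d=N[i]-N[i-1];print(np.degrees(np.arctan2(d[1],d[0])),np.linalg.norm(d))
# other things
for n,u,v,z in [("loupe",337,198,28),("blue spool",334,162,40),("jar",314,143,40),("stripd",207,258,9),("tweez",270,267,3),("tray corner",344,218,30),("tape",432,248,19)]: print(n,ray("top",u,v,z).round(0))
E
```

```text
[[607.8  94.2 114. ]
 [620.9 -76.3 114. ]
 [518.7 -83.1 114. ]
 [507.4  85.9 114. ]]
case [563.70208296   5.18131619 114.        ] 170.93629828084903 102.35311416729616
yaw [np.float64(4.398696213668606), np.float64(3.8296558624823587)]
yaw2 4.241999744200841
bar [[476.85959924  35.57257     92.        ]
 [483.22217694 -36.9424087   92.        ]] [480.04088809  -0.68491935  92.        ]
((31.91812515258789, 29.353572845458984), (27.49336051940918, 28.39535903930664), 129.2906036376953)
mount [ 451.52875435 -289.65806841   70.        ]
[array([ 479.180211  , -286.69000664,   70.        ]), array([ 426.66813591, -292.90638477,   70.        ])]
notch yaw 6.751252995095202 [ 452.92417346 -289.7981957    70.        ]
box [ 452.04691068 -289.49930205   62.        ]
7.150668708246112 93.15768486788814
-82.9359972351023 95.11760124719002
-172.44564661679686 93.9194325778934
96.61032925309718 95.78346759322088
loupe [ 582. -194.   28.]
blue spool [ 693. -187.   40.]
jar [ 754. -127.   40.]
stripd [406. 211.   9.]
tweez [375.  16.   3.]
tray corner [ 520. -214.   30.]
tape [ 424. -480.   19.]
```

```bash
python3 -m inch '[34.6,50.6,-5,0,0,79.4,-0.52,34.6,50.6,-5,0,0,79.4,-0.52,34.6,50.6,-5,0,0,79.4,-0.52,34.6,50.6,-5,0,0,79.4,-0.52,34.6,50.6,-5,0,0,79.4,-0.52]'
```

```text
time: 0.6
tool_pos: [275.5, -299.9, 205.8]
tcp_rot: [-3.141, -0.0, 1.014]
contact_force: [0.0, 0.1, 0.1]
grip_width: 56.4
```

```bash
for i in 1; do python3 -m inch '[20.4,29.9,-4,0,0,36.1,-0.52,20.4,29.9,-4,0,0,36.1,-0.52,20.4,29.9,-4,0,0,36.1,-0.52,20.4,29.9,-4,0,0,36.1,-0.52,20.4,29.9,-4,0,0,36.1,-0.52]'; done
```

```text
time: 1.1
tool_pos: [415.3, -94.3, 178.4]
tcp_rot: [-3.141, 0.0, 1.649]
contact_force: [0.7, -2.1, -0.4]
grip_width: 22.5
```

```bash
python3 -m inch '[6.47,9.33,-4,0,0,-0.3,-0.52,6.47,9.33,-4,0,0,-0.3,-0.52,6.47,9.33,-4,0,0,-0.3,-0.52,6.47,9.33,-4,0,0,-0.3,-0.52,6.47,9.33,-4,0,0,-0.3,-0.52]'; python3 - <<'E'
from h import *
print(bot.get_obs()["tool_pos"],bot.get_obs()["tcp_rot"])
im=bot.capture("scene")[:,:,::-1]; crop(im,220,170,340,260,6,"pics/s1.png")
E
```

```text
time: 1.6
tool_pos: [479.5, -1.1, 138.1]
tcp_rot: [-3.139, 0.0, 1.645]
contact_force: [-0.3, -0.0, -0.5]
grip_width: 21.9
[479.4689028   -1.05047816 138.07820822] [-3.13931346e+00  7.87816694e-05  1.64504877e+00]
```

View pics/s1.png

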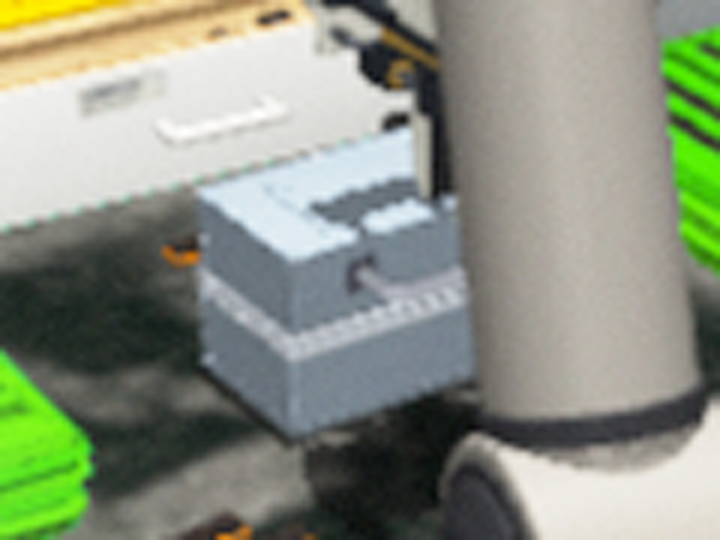

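The arm blocks most of the bar in this view, and one finger shows at about crop (425,150). I'll go down slowly and watch the force.

```bash
python3 -m inch '[0.04,0,-2,0,0,0,-0.52,0.04,0,-3,0,0,0,-0.52,0.04,0,-4,0,0,0,-0.52,0.04,0,-4.6,0,0,0,-0.52,0.04,0,-4.6,0,0,0,-0.52]'
```

```text
time: 2.15
tool_pos: [479.4, -1.9, 91.9]
tcp_rot: [-3.139, -0.0, 1.643]
contact_force: [0.4, -0.2, 0.9]
grip_width: 21.9
```

```bash
python3 -m inch '[0,0,-0.4,0,0,0,-0.52,0,0,-0.8,0,0,0,-0.52,0,0,-1.1,0,0,0,-0.52,0,0,-1.1,0,0,0,-1,0,0,-1.1,0,0,0,-1]'
```

```text
time: 2.65
tool_pos: [482.4, -1.8, 81.5]
tcp_rot: [3.138, 0.0, 1.643]
contact_force: [15.6, 5.0, -6.1]
grip_width: 10.6
```

```bash
python3 -m inch '[0.37,0.03,1.15,0,0,0,-1,0.82,0.06,2.27,0,0,0,-1,1.36,0.1,3.34,0,0,0,-1,1.98,0.15,4.37,0,0,0,-1,2.7,0.2,5.33,0,0,0,-1]'
```

```text
time: 3.15
tool_pos: [509.0, 0.4, 135.1]
tcp_rot: [3.139, 0.0, 1.643]
contact_force: [0.9, 0.7, -4.4]
grip_width: 9.2
```

```bash
python3 -m inch '[1.15,0.08,1.24,0,0,0,-1,2.42,0.18,2.33,0,0,0,-1,3.83,0.28,3.25,0,0,0,-1,5.34,0.39,4.0,0,0,0,-1,6.92,0.51,4.55,0,0,0,-1]'
```

```text
time: 3.65
tool_pos: [577.9, 5.6, 181.7]
tcp_rot: [3.14, 0.0, 1.643]
contact_force: [-2.9, -1.8, 2.0]
grip_width: 8.9
```

```bash
python3 -m inch '[1.41,0.1,0.32,0,0,0,-1,2.84,0.21,0.49,0,0,0,-1,4.28,0.31,0.51,0,0,0,-1,5.7,0.42,0.38,0,0,0,-1,5.7,0.42,0.38,0,0,0,-1]'
```

```text
time: 4.15
tool_pos: [636.0, 9.9, 185.6]
tcp_rot: [3.139, 0.0, 1.643]
contact_force: [0.2, 0.9, 3.4]
grip_width: 8.7
```

```bash
python3 - <<'E'
from h import *
im=bot.capture("scene")[:,:,::-1]; crop(im,220,100,340,260,4,"pics/s2.png")
print(bot.get_obs()["tool_pos"],bot.get_obs()["contact_force"],bot.get_obs()["grip_width"])
E
```

```text
[635.25417778   9.87055991 185.70852955] [ 0.74481432 -0.27238854  3.01587589] 8.808192588604744
```

View pics/s2.png

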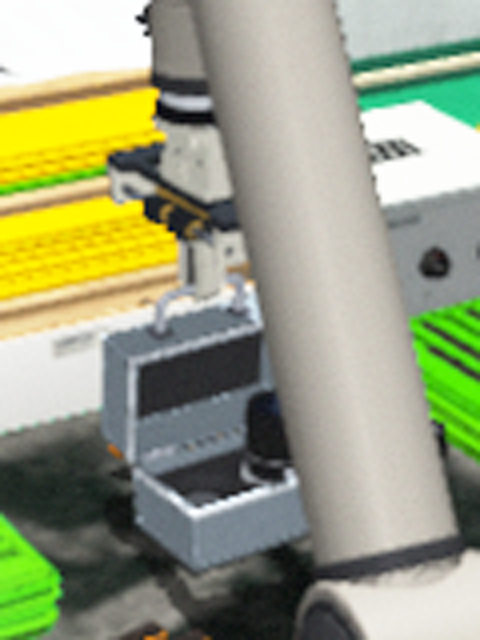

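The lid is held at about 85°, with the bar in the fingers at crop (205,285) and the lens standing at (265,430). I'll open the fingers and then lift.

```bash
python3 -m inch '[0,0,0,0,0,0,0.2,0,0,0,0,0,0,0.2,0,0,0,0,0,0,0.5,0,0,1,0,0,0,0.5,0,0,3,0,0,0,0.5]'; python3 -m inch '[0,0,2,0,0,0,0.5,-1,0,5,0,0,0,1,-4,0,7,0,0,0,1,-8,0,7,0,0,0,1,-13,0,7,0,0,0,1]'
```

```text
time: 4.7
tool_pos: [634.2, 9.9, 215.1]
tcp_rot: [-3.14, -0.0, 1.643]
contact_force: [0.8, 0.4, 0.5]
grip_width: 43.8
time: 5.2
tool_pos: [503.6, 9.7, 286.1]
tcp_rot: [3.141, 0.0, 1.643]
contact_force: [-0.4, -1.0, 0.3]
grip_width: 83.9
```

```bash
python3 -m inch '[-10,-20,0,0,0,-40,1,-10,-20,0,0,0,-40,1,-10,-20,0,0,0,-40,1,-10,-20,0,0,0,-40,1,-10,-20,0,0,0,-40,1]'; python3 - <<'E'
from h import *
im=bot.capture("top")[:,:,::-1]; cv2.imwrite("pics/top1.png",im);crop(im,230,150,330,225,8,"pics/t1.png")
im=bot.capture("scene")[:,:,::-1]; cv2.imwrite("pics/scene1.png",im);crop(im,230,140,340,240,6,"pics/s3.png")
E
```

```text
time: 5.7
tool_pos: [401.7, -192.9, 287.2]
tcp_rot: [3.139, 0.001, 0.937]
contact_force: [0.2, 0.9, -0.2]
grip_width: 91.7
```

View pics/t1.png

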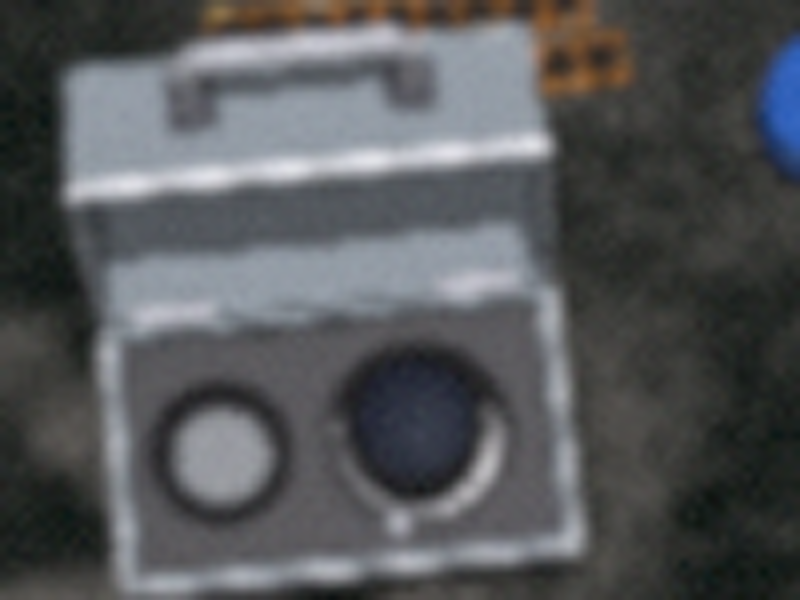

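View pics/s3.png

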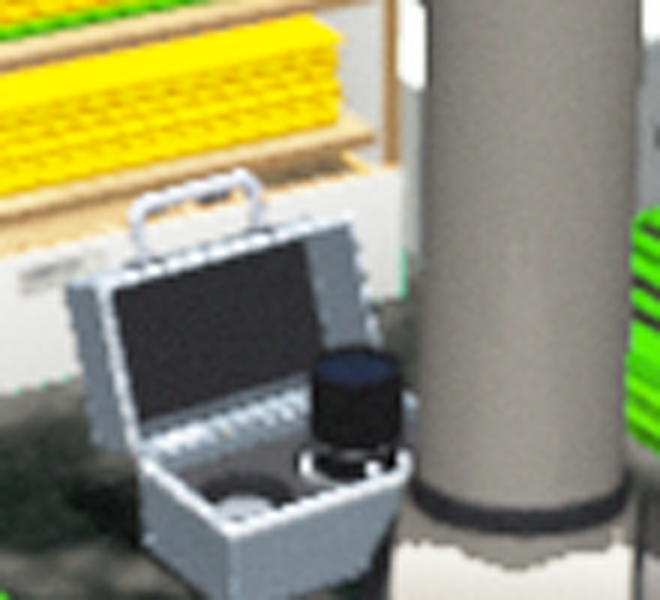

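```bash
python3 - <<'E'
from h import *
f=lambda x,k,o:(x+.5)/k-.5+o
print("rim center->",ray("top",f(413,8,230),f(420,8,150),106))
s=ray("top",f(400,8,230),f(521,8,150),53);print("screw",s)
# case again from base rim outer corners z=58
P=np.array([ray("top",f(a,8,230),f(b,8,150),58) for a,b in[(98,335),(560,288),(585,550),(120,595)]]);print(P.round(1),P.mean(0))
im=cv2.imread("pics/top1.png");k=8
big=cv2.resize(im[150:225,230:330],None,fx=k,fy=k,interpolation=cv2.INTER_CUBIC)
def circ(c,r,z,col):
    pts=[proj("top",[c[0]+r*np.cos(t),c[1]+r*np.sin(t),z]) for t in np.linspace(0,2*np.pi,60)]
    pts=[((p-[230,150]+.5)*k-.5).astype(int) for p in pts]
    cv2.polylines(big,[np.array(pts)],True,col,1)
L=(566,-25)
circ(L,26.5,106,(0,255,255));circ(L,31,42,(0,255,0));circ(L,39,53,(255,0,255))
cv2.imwrite("pics/ov1.png",big)
E
```

```text
rim center-> [563.96366081 -23.19652664 106.        ]
screw [531.80680732 -16.84610914  53.        ]
[[604.5  96.6  58. ]
 [618.9 -79.2  58. ]
 [519.  -86.4  58. ]
 [505.4  89.1  58. ]] [561.96916348   5.01796196  58.        ]
```

View pics/ov1.png

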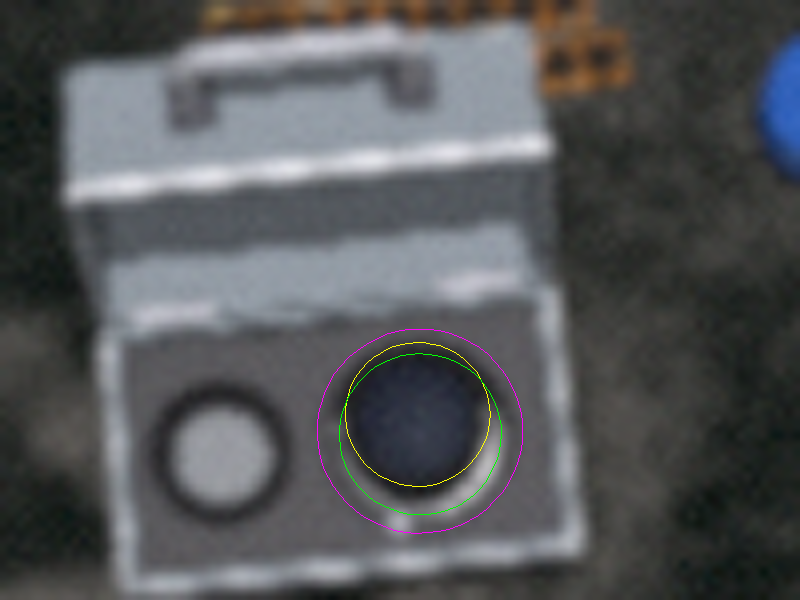

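```bash
python3 -m inch '[16.5,16.8,-10,0,0,-49.5,0.8,16.5,16.8,-10,0,0,-49.5,0.8,16.5,16.8,-10,0,0,-49.5,0.8,16.5,16.8,-10,0,0,-49.5,0.8,16.5,16.8,-10,0,0,-49.5,0.8]'
```

```text
time: 6.3
tool_pos: [554.5, -36.7, 195.7]
tcp_rot: [3.14, -0.0, 0.247]
contact_force: [-0.3, -0.9, -0.5]
grip_width: 82.7
```

```bash
python3 -m inch '[1.25,1.2,-3,0,0,-9.9,0.8,1.25,1.2,-6.5,0,0,-9.9,0.8,1.25,1.2,-6.5,0,0,-9.9,0.8,1.25,1.2,-6.5,0,0,-9.9,0.8,1.25,1.2,-6.5,0,0,-9.9,0.8]'; python3 - <<'E'
from h import *
im=bot.capture("scene")[:,:,::-1]; crop(im,230,140,340,240,6,"pics/s4.png")
im=bot.capture("top")[:,:,::-1]; crop(im,230,150,330,225,8,"pics/t4.png")
E
```

```text
time: 6.8
tool_pos: [568.1, -24.9, 133.1]
tcp_rot: [3.139, -0.004, 0.075]
contact_force: [-0.5, -0.2, 0.7]
grip_width: 82.4
```

View pics/s4.png

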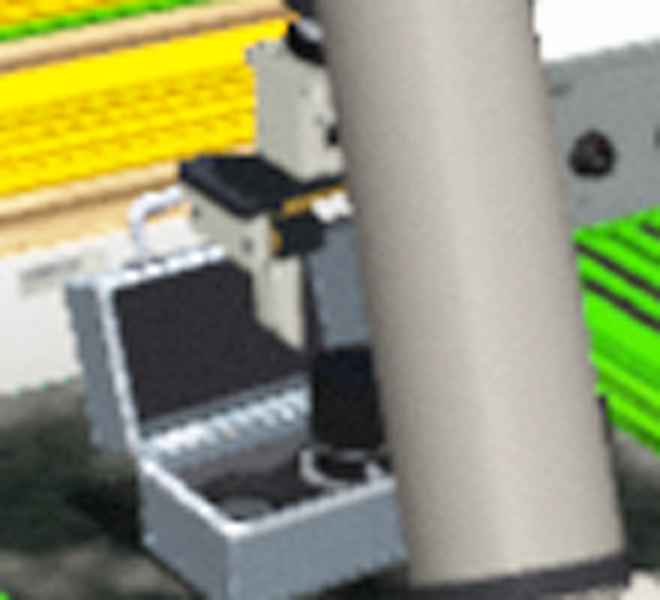

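View pics/t4.png

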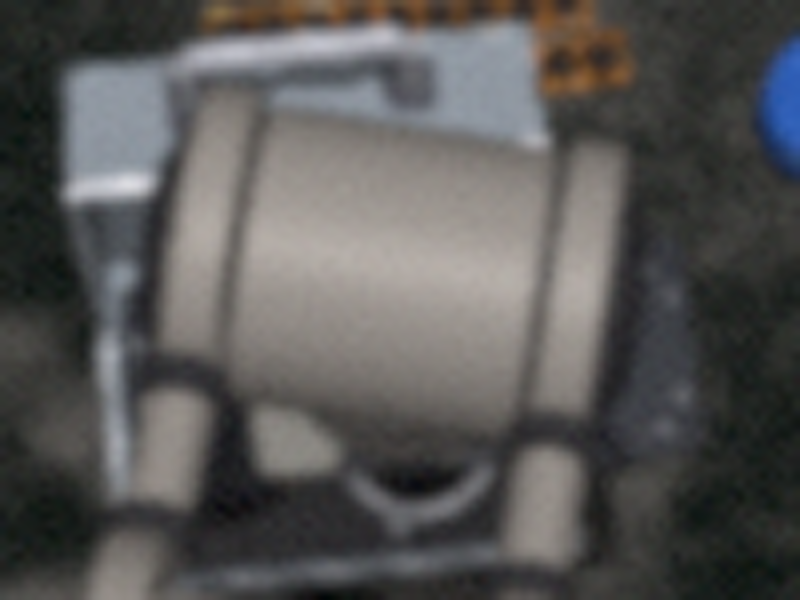

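The far finger hangs beside the lens in the scene view, with the lens at (345,400). In the top view the lens sits centred under the tool. I'll go down.

```bash
python3 -m inch '[-0.1,0,-2,0,0,0,0.8,-0.1,0,-4,0,0,0,0.8,-0.1,0,-5.5,0,0,0,0.8,-0.1,0,-6.85,0,0,0,0.8,-0.1,0,-6.85,0,0,0,0.8]'
```

```text
time: 7.4
tool_pos: [566.2, -25.3, 63.7]
tcp_rot: [3.139, -0.002, 0.074]
contact_force: [0.3, -0.6, -0.3]
grip_width: 82.2
```

```bash
python3 -m inch '[0,0,0,0,0,0,-1,0,0,0,0,0,0,-1,0,0,0,0,0,0,-1,0,0,0,0,0,0,-1,0,0,0,0,0,0,-1]'
```

```text
time: 7.9
tool_pos: [566.6, -25.3, 64.3]
tcp_rot: [3.139, -0.003, 0.074]
contact_force: [-0.1, -0.1, 3.1]
grip_width: 55.6
```

```bash
python3 -m inch '[0,0,1,0,0,0,-1,0,0,3,0,0,0,-1,0,0,6,0,0,0,-1,0,0,10,0,0,0,-1,0,0,14,0,0,0,-1]'
```

```text
time: 8.4
tool_pos: [566.0, -25.2, 205.8]
tcp_rot: [3.139, -0.002, 0.074]
contact_force: [0.0, 0.5, -3.0]
grip_width: 55.5
```

```bash
python3 - <<'E'
from h import *
print("mount px scene",proj("scene",[452,-290,70]))
im=bot.capture("scene")[:,:,::-1]; crop(im,230,110,350,240,5,"pics/s5.png")
im=bot.capture("top")[:,:,::-1]; crop(im,220,130,340,220,6,"pics/t5.png")
E
```

```text
mount px scene [371.23218828 204.99636074]
```

View pics/s5.png

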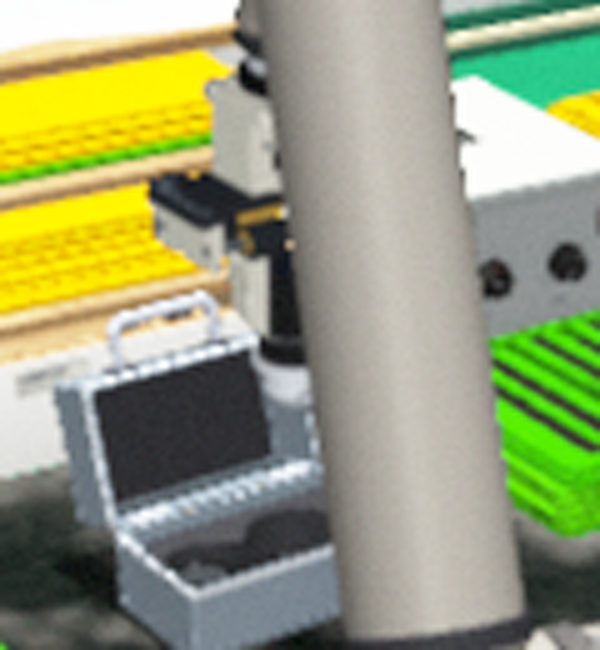

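View pics/t5.png

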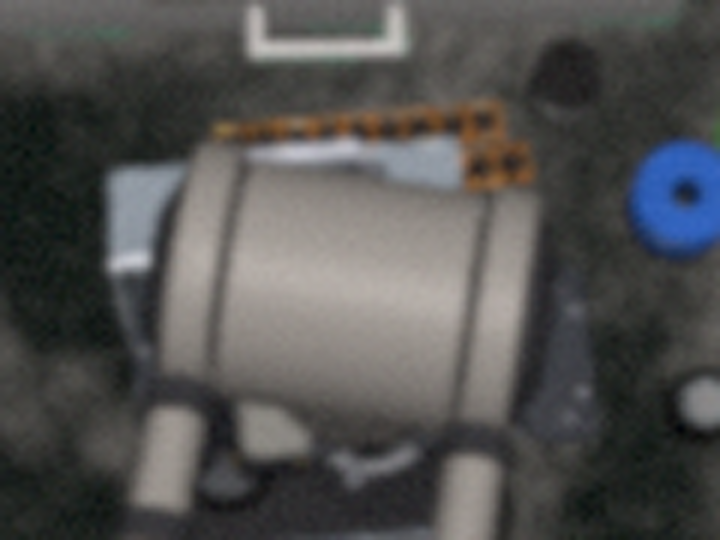

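The lens hangs upright in the gripper. Its screw shows at t5 (350,470) and its flange arc just above that.

```bash
python3 - <<'E'
from h import *
f=lambda x,k,o:(x+.5)/k-.5+o
s=ray("top",f(351,6,220),f(474,6,130),195);print(s)
for c in([566,-25],[564,-24.2]):
  d=s[:2]-c;print(np.degrees(np.arctan2(d[1],d[0])),np.hypot(*d))
im=bot.capture("top")[:,:,::-1];k=16
big=cv2.resize(im[195:220,265:295],None,fx=k,fy=k,interpolation=cv2.INTER_CUBIC)
for a,c in((163,(255,0,0)),(167,(0,255,0)),(171,(0,0,255))):
  for off in ([566,-25],[564,-24.5]):
    p=[((proj("top",[off[0]+r*np.cos(np.radians(a)),off[1]+r*np.sin(np.radians(a)),194.5])-[265,195]+.5)*k-.5).astype(int) for r in(31,39)]
    cv2.line(big,tuple(map(int,p[0])),tuple(map(int,p[1])),c,1)
cv2.imwrite("pics/ov2.png",big)
E
```

```text
[535.64241328 -15.58269251 195.        ]
162.76544863976295 31.78472513721949
163.09701477559145 29.637994418816334
```

View pics/ov2.png

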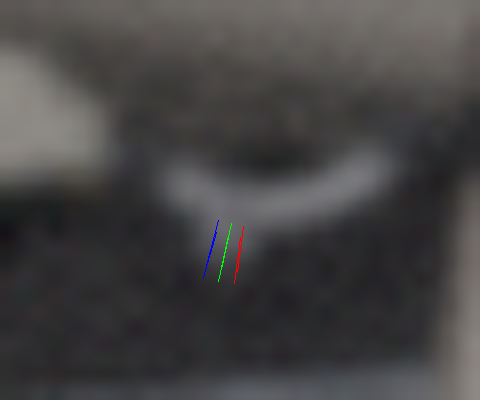

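```bash
python3 -m inch '[-11.2,-26.5,0,0,0,20.5,-1,-11.2,-26.5,0,0,0,20.5,-1,-11.2,-26.5,0,0,0,20.5,-1,-11.2,-26.5,0,0,0,20.5,-1,-11.2,-26.5,0,0,0,20.5,-1]'
```

```text
time: 9.05
tool_pos: [472.2, -248.5, 205.7]
tcp_rot: [3.14, -0.008, 0.433]
contact_force: [0.6, -0.1, -2.3]
grip_width: 55.3
```

```bash
python3 -m inch '[-1.82,-4.19,0,0,0,0,-1,-1.82,-4.19,-2,0,0,0,-1,-1.82,-4.19,-4,0,0,0,-1,-1.82,-4.19,-5,0,0,0,-1,-1.82,-4.19,-5,0,0,0,-1]'; python3 - <<'E'
from h import *
print(bot.get_obs()["tool_pos"],bot.get_obs()["tcp_rot"])
im=bot.capture("scene")[:,:,::-1]; cv2.imwrite("pics/scene6.png",im);crop(im,310,130,430,240,5,"pics/s6.png")
im=bot.capture("top")[:,:,::-1]; crop(im,330,190,430,270,7,"pics/t6.png")
E
```

```text
time: 9.55
tool_pos: [452.8, -289.4, 153.5]
tcp_rot: [-3.139, -0.006, 0.433]
contact_force: [-0.4, 0.8, -1.7]
grip_width: 55.6
[ 452.83381601 -289.35881129  153.49883763] [-3.13870794 -0.00571735  0.43285409]
```

View pics/s6.png

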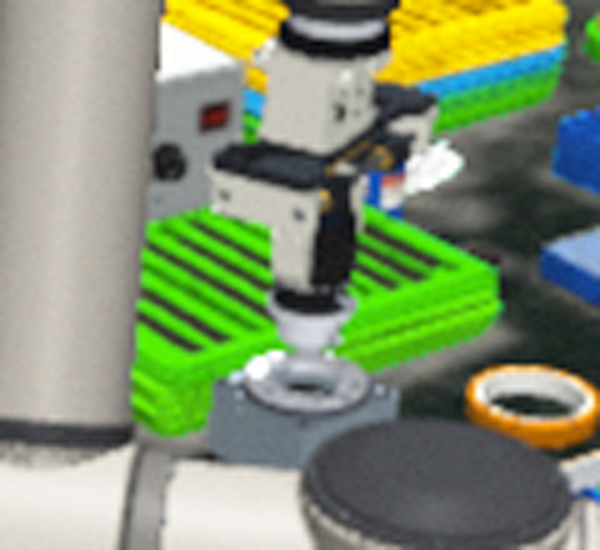

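View pics/t6.png

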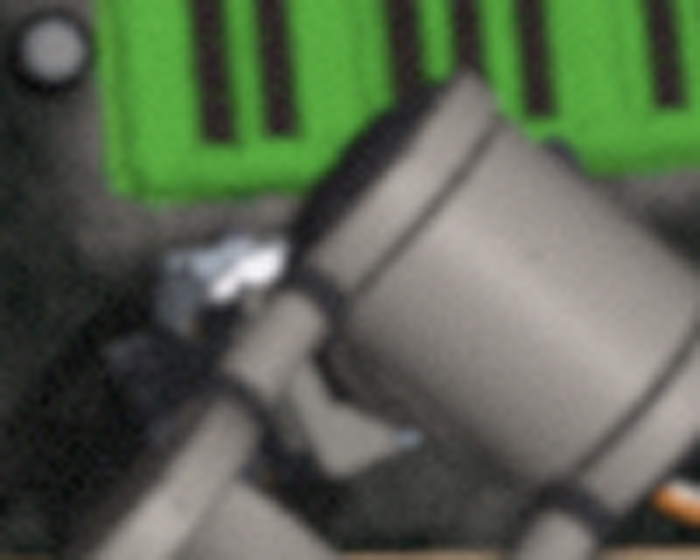

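The scene view shows the nose right over the ring: flange at s6 (312,305), ring at (308,380). I'll overlay the model to check the lateral fit.

```bash
python3 - <<'E'
from h import *
im=cv2.imread("pics/scene6.png");k=13;o=np.array([350,180])
big=cv2.resize(im[180:225,350:400],None,fx=k,fy=k,interpolation=cv2.INTER_CUBIC);raw=big.copy()
def circ(c,r,z,col):
    pts=[((proj("scene",[c[0]+r*np.cos(t),c[1]+r*np.sin(t),z])-o+.5)*k-.5).astype(int) for t in np.linspace(0,2*np.pi,60)]
    cv2.polylines(big,[np.array(pts)],True,col,1)
n=153.5-54.3
M=(453.7,-290.4)
circ(M,42.5,70,(0,0,255));circ(M,24,70,(0,0,255))
L=(452.8,-289.4)
circ(L,31,n+26,(255,0,0));circ(L,31,n+32,(255,0,0));circ(L,22,n+10,(0,255,255))
cv2.imwrite("pics/ov3.png",np.hstack([big]))
cv2.imwrite("pics/ov3r.png",raw)
E
```

```text
(no output)
```

View pics/ov3.png

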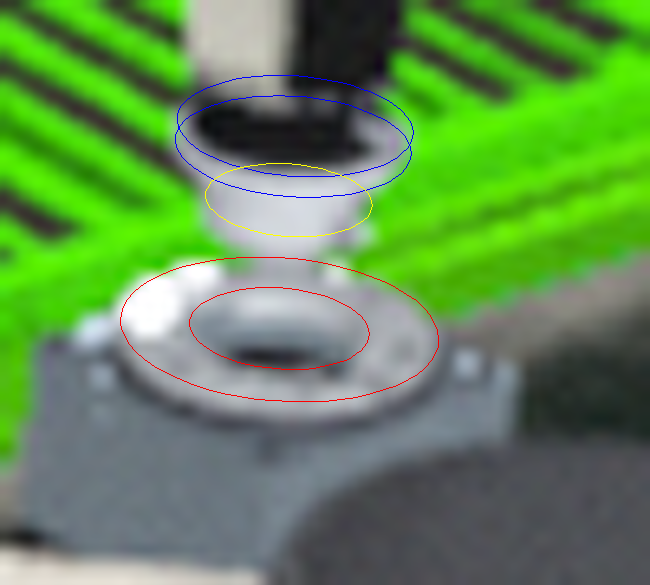

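View pics/ov3r.png

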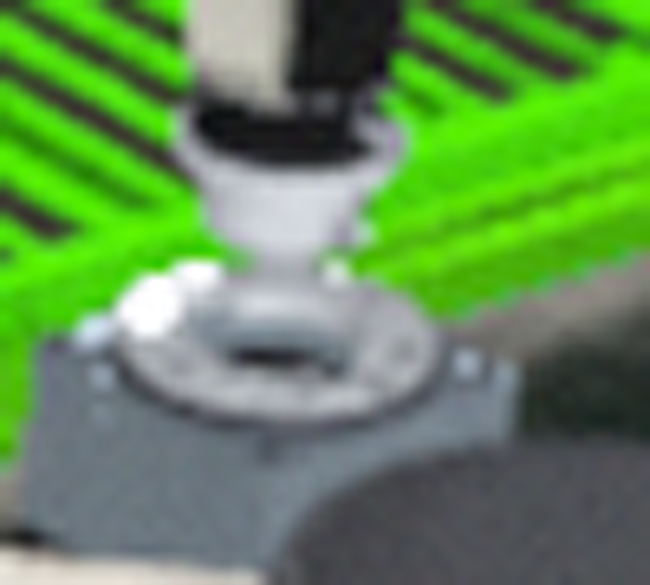

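```bash
python3 -m inch '[0.1,-0.1,-1,0,0,0,-1,0.1,-0.1,-2,0,0,0,-1,0.1,-0.1,-2.8,0,0,0,-1,0.1,-0.1,-3.3,0,0,0,-1,0.1,-0.1,-3.3,0,0,0,-1]'
```

```text
time: 10.15
tool_pos: [454.7, -290.8, 121.8]
tcp_rot: [-3.141, -0.007, 0.433]
contact_force: [-0.1, -0.5, -1.5]
grip_width: 55.8
```

```bash
python3 -m inch '[-0.1,0.05,-0.2,0,0,0,-1,-0.1,0.05,-0.4,0,0,0,-1,-0.1,0.05,-0.6,0,0,0,-1,-0.1,0.05,-0.8,0,0,0,-1,-0.1,0.05,-0.8,0,0,0,-1]'
```

```text
time: 10.65
tool_pos: [453.7, -290.2, 113.6]
tcp_rot: [-3.141, -0.007, 0.433]
contact_force: [-0.4, 0.2, -1.0]
grip_width: 55.5
```

```bash
python3 -m inch '[0,0,-0.3,0,0,0,-1,0,0,-0.6,0,0,0,-1,0,0,-0.9,0,0,0,-1,0,0,-1.25,0,0,0,-1,0,0,-1.25,0,0,0,-1]'
```

```text
time: 11.15
tool_pos: [454.1, -290.3, 101.9]
tcp_rot: [3.141, -0.007, 0.433]
contact_force: [-1.9, 2.4, 10.0]
grip_width: 55.9
```

```bash
python3 -m inch '[0,0,-0.12,0,0,-4,-1,0,0,-0.12,0,0,-11,-1,0,0,-0.12,0,0,-18,-1,0,0,-0.12,0,0,-25,-1,0,0,-0.12,0,0,-32,-1]'
```

```text
time: 11.65
tool_pos: [455.2, -291.5, 102.3]
tcp_rot: [3.138, -0.011, -0.13]
contact_force: [0.3, -0.4, 8.3]
grip_width: 55.8
```

```bash
python3 -m inch '[-0.1,0.1,-0.2,0,0,-7,-1,-0.1,0.1,-0.2,0,0,-14,-1,-0.1,0.1,-0.2,0,0,-21,-1,-0.1,0.1,-0.2,0,0,-28,-1,-0.1,0.1,-0.2,0,0,-34,-1]'
```

```text
time: 12.15
tool_pos: [455.0, -291.4, 101.9]
tcp_rot: [3.138, -0.015, -0.728]
contact_force: [-0.8, -0.3, 9.2]
grip_width: 55.5
```

```bash
python3 -m inch '[-0.1,0.1,-0.15,0,0,-7,-1,-0.1,0.1,-0.15,0,0,-14,-1,-0.1,0.1,-0.15,0,0,-20,-1,-0.1,0.1,-0.15,0,0,-24,-1,-0.1,0.1,-0.15,0,0,-24,-1]'; python3 - <<'E'
from h import *
print(bot.get_obs()["moment"])
im=bot.capture("scene")[:,:,::-1]; cv2.imwrite("pics/scene7.png",im);crop(im,340,160,400,225,9,"pics/s7.png")
E
```

```text
time: 12.65
tool_pos: [454.9, -291.3, 102.0]
tcp_rot: [3.139, -0.018, -1.149]
contact_force: [-0.9, 1.1, 9.2]
grip_width: 55.6
[ 0.24126385  0.25371476 -0.04305241]
```

View pics/s7.png

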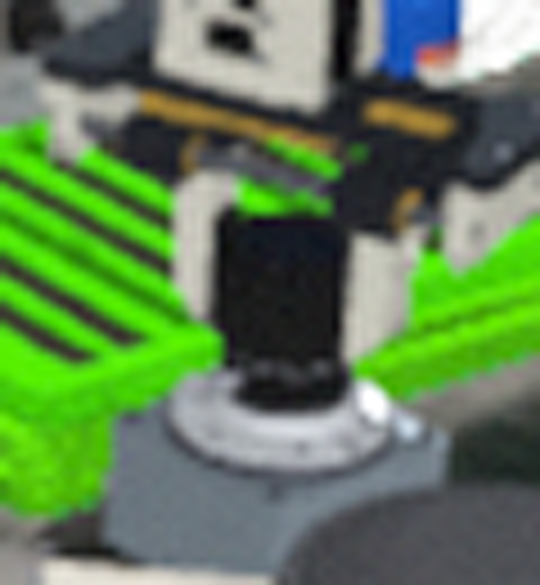

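The lens sits upright in the mount and has turned 90.6°. I'll release it and withdraw upward.

```bash
python3 -m inch '[0,0,0,0,0,0,0,0,0,0,0,0,0,0.5,0,0,0,0,0,0,0.8,0,0,0,0,0,0,0.8,0,0,0,0,0,0,0.8]'; python3 -m inch '[0,0,1.5,0,0,0,0.9,0,0,4,0,0,0,0.9,0,0,8,0,0,0,0.9,0,0,12,0,0,0,0.9,0,0,16,0,0,0,0.9]'; python3 -m inch '[0,-5,0,0,0,0,0.9,0,-10,0,0,0,0,0.9,0,-15,0,0,0,0,0.9,0,-20,0,0,0,0,0.9,0,-22,0,0,0,0,0.9]'; python3 - <<'E'
from h import *
im=bot.capture("scene")[:,:,::-1]; cv2.imwrite("pics/scene8.png",im);crop(im,340,160,400,225,9,"pics/s8.png")
im=bot.capture("top")[:,:,::-1]; cv2.imwrite("pics/top8.png",im);crop(im,340,205,410,265,10,"pics/t8.png")
E
```

```text
time: 13.2
tool_pos: [454.8, -291.3, 101.7]
tcp_rot: [3.139, -0.018, -1.147]
contact_force: [-0.6, 0.3, -0.5]
grip_width: 80.9
time: 13.7
tool_pos: [454.6, -291.1, 263.0]
tcp_rot: [3.139, -0.017, -1.147]
contact_force: [1.0, -0.0, 1.3]
grip_width: 87.5
time: 14.2
tool_pos: [453.2, -515.1, 261.4]
tcp_rot: [3.138, -0.017, -1.15]
contact_force: [-0.3, -0.1, -0.7]
grip_width: 87.3
```

View pics/s8.png

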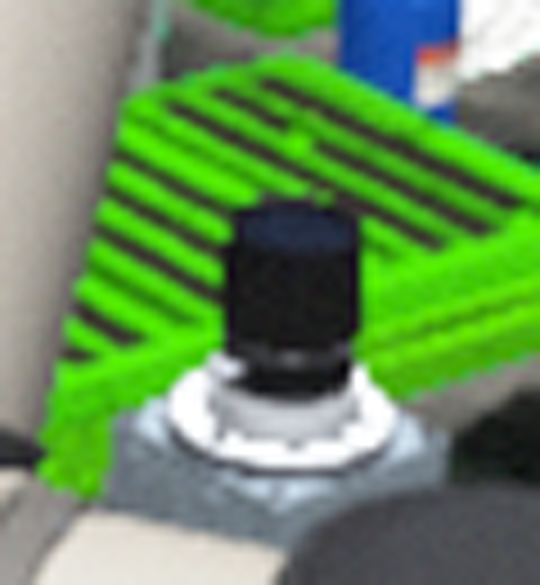

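View pics/t8.png

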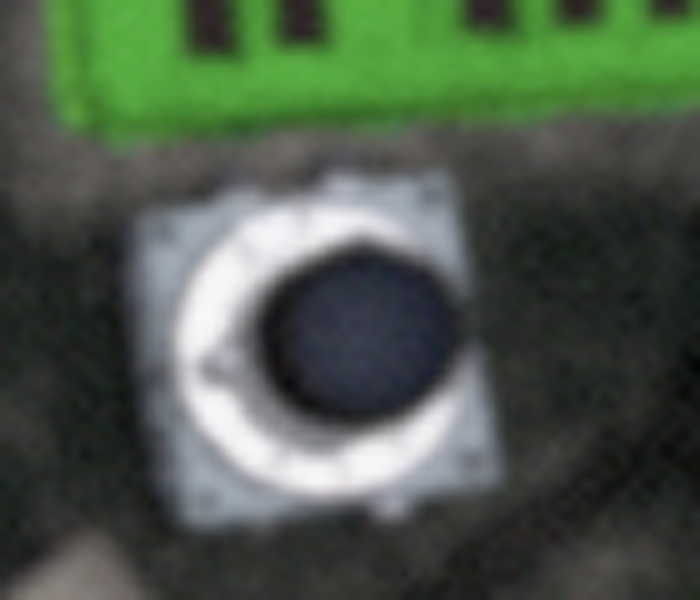

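View pics/top8.png

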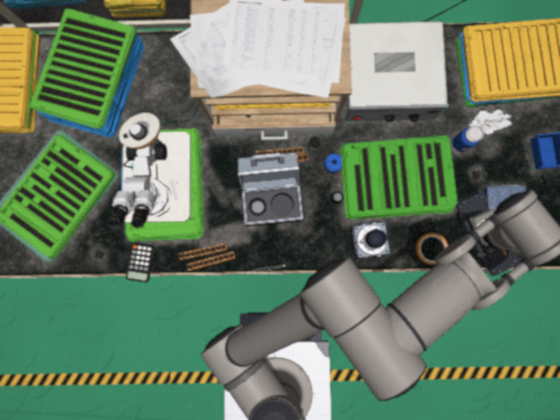

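```bash
python3 - <<'E'
from h import *
def ov(n,src,o,s,k,M,out,zs,dp=(0,0)):
    im=cv2.imread(src);o=np.array(o)
    big=cv2.resize(im[o[1]:o[1]+s[1],o[0]:o[0]+s[0]],None,fx=k,fy=k,interpolation=cv2.INTER_CUBIC)
    def circ(c,r,z,col):
        pts=[((proj(n,[c[0]+r*np.cos(t),c[1]+r*np.sin(t),z])+dp-o+.5)*k-.5).astype(int) for t in np.linspace(0,2*np.pi,60)]
        cv2.polylines(big,[np.array(pts)],True,col,1)
    circ(M,42.5,70,(0,0,255))
    for z,c in zs: circ(M,26.5,70+z+96,c);circ(M,31,70+z+32,c)
    cv2.imwrite(out,big); 
ov("scene","pics/scene8.png",(350,175),(50,45),13,(453.7,-290.4),"pics/o8s.png",((-17,(255,255,0)),(-21,(255,0,255))),(0,.75))
f=lambda x,k,o:(x+.5)/k-.5+o
s=ray("top",f(215,10,340),f(368,10,205),96)
r=ray("top",f(362,10,340),f(333,10,205),149); print("screw",s,"rim@-17",r,"rim@-21",ray("top",f(362,10,340),f(333,10,205),145))
d=s[:2]-np.array([452,-289.6]);print(np.degrees(np.arctan2(d[1],d[0])),np.hypot(*d))
E
```

```text
screw [ 445.30027272 -253.56238968   96.        ] rim@-17 [ 452.48948132 -287.33969272  149.        ] rim@-21 [ 452.65555258 -288.03889256  145.        ]
100.5315854794066 36.655091091553814
```

View pics/o8s.png

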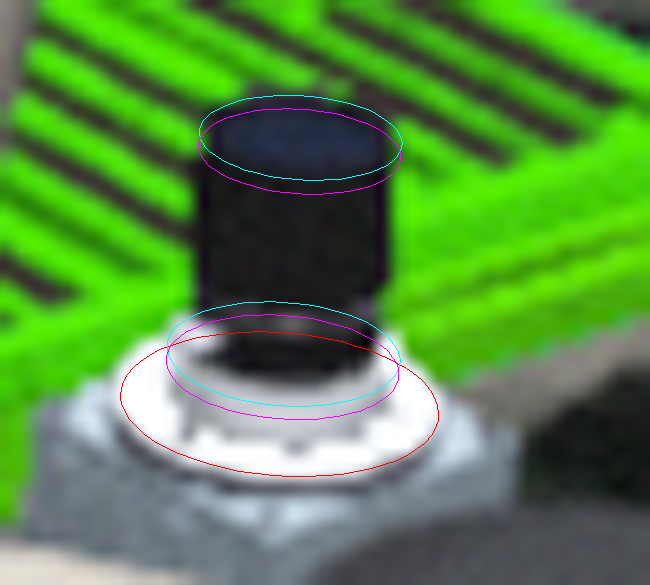

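```bash
python3 - <<'E'
from plant import bot
print(bot.get_obs()["time"],bot.get_obs()["contact_force"]);print(bot.close_job())
E
```

```text
14.3 [-0.30698862 -0.61431784 -1.29534877]
the job is handed in; nothing more can be done
None
```

The lens is in the inspection camera's mount and, as far as the pictures show, locked. I handed the job in at 14.3 s; it reported no verdict.

**What I did:**
- **Lid:** I gripped the lid bar, swung the lid to about 85°, and let it fall back to its stop.
- **Lens out:** I lifted the lens out upright by its grip ring.
- **Fitting:** I lowered it into the notches with no contact force until it met the spring. I then pressed it to about 22 mm below the ring top, turned it 90.6° clockwise, released it and withdrew.

**Last checks:**
- **Lid:** it is still open in the final top view.
- **Angle:** the lens screw sits about 93.5° from the notch line, measured from the picture.
- **Height:** in the scene camera, the lens's top edge fits the locked height (nose 17 mm below the ring top) better than the unlocked one (21 mm). It came out slightly above the locked outline; the lower flange edge was not clear enough to decide.
- **Centring:** in the top view the front rim appeared about 2 mm off the mount axis in y. That is within the camera's 2 mm calibration error, or a tilt of about 0.03 rad.
- **Bystanders:** those in view look unmoved in the final top view; I did not measure them.
- **Gripper:** it is clear of everything, with only noise-level force readings.

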